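Open the check-source box and bed its disc for the probe

ROBOT

A 7-joint arm with a two-finger parallel gripper is mounted at the origin on the work surface; the furniture and walls round the work are solid. World frame = base frame: x ahead of the robot, y to its left, z up, the work surface at z = 0. Lengths are in m, angles in rad, forces in N, time in s.
With the tool pointing down it reaches from about 0.35 to 0.9 m from the base axis. Payload 8.1 kg.
Tool frame: the origin (TCP) lies midway between the tips of the shut fingers; the grasp point (between the pads) lies 19 mm behind it; z points along the fingers, y is the line along which they close (so a half turn about z gives the same grasp; the last joint's range is limited). The gripper opens to 92 mm and grips with 3 to 60 N. Pads are 19 mm wide; open, the fingers measure 130 mm over their backs; the gripper's body (75 mm by 190 mm) begins 47 mm behind the grasp point.
Start: joints at [1.005, 0.434, 0.025, 1.573, -0.012, 1.134, -0.075], TCP at [0.279, -0.559, 0.227] pointing down, gripper open.
Joint ranges: [-2.62, 2.62], [-0.44, 2.09], [-1.27, 1.32], [0.08, 2.57], [-1.32, 4.46], [0.12, 2], [-2.74, 2.74]. Speed limits (rad/s): [2.22, 2.22, 3.01, 3.01, 3.14, 3.14, 3.14].

INTERFACE

Orientations are given as a rotation vector (axis times angle).
In Python, from cell import arm gives the robot as it stands.
- The arm moves only by the tool carry_out, never from a script. Its arguments are lists of equal length, an entry for each row: "claw": the finger opening in cm, from 0 to 9.18; "delta_pos": the shift along the tool's x, y, z in cm, a list of three; "angular": the turn, a rotation vector about the tool's x, y, z in rad, a list of three. In form: {"claw": [claw, ...], "delta_pos": [[dx, dy, dz], ...], "angular": [[ax, ay, az], ...]}. A call has 1 to 20 rows; each row shifts and turns the commanded pose from where the row before left it, along the tool's axes as they then stand; what a row does not reach is not made up. A row lasts 1/10 s, in which the tool goes at most 50 mm and 8.59 degrees, less where a joint would pass 70% of its speed; a pose out of reach is approached as far as the arm can. A call with a gripper value outside its range is refused whole. The fingers move at their own pace and stop on an object; "force" is the grip in N (left out, the last holds). Time passes only in rows, so rows that do not move let the fingers close. It gives the time, the measured TCP pose, the force, the opening and the grip force at its end, in the units of the state.
- arm.observe(): the state, without advancing time (a new reading comes with each control period).
- arm.get_image(name): name is "scene" or "top"; returns a dict with "frame" (400x640x3 uint8, red, green, blue), "mtx" (3x3 intrinsics, pixels), "T" (4x4, takes a point from camera to world coordinates). Camera axes: x right, y down, z forward; pixel columns grow to the right and rows downward; lengths in m; the calibration is good to about 2 mm. A picture is of the moment at which its call begins. There is no depth.
- arm.sign_off(): hands the job in; it is judged then, once.
Trained networks look in a picture, given as the dict that the camera call returned (one of the last four; its "shot" number tells which), for a name from the list of things; names that differ only in an ending like _2 or _b are one class to them, and where a whole thing is asked for, a point or a joint stands for the part that bears it (a point fixed in the world has none). Each returns a list of dicts, best first, with "conf" (0 to 1); they miss things now and then, are a little off and sometimes report something else, mostly with a low value. They report only what shows in the picture. A call takes as long as a camera call.
- arm.look_for(label, picture): "centre" ([column, row] as shares, 0 to 1, of the picture: columns of its width, rows of its height, amid what is visible of it).
- arm.trace(label, picture): "region" (400x640 bool, what is visible of it) and "centre" ([column, row] as shares, 0 to 1, of the picture: columns of its width, rows of its height, amid what is visible of it).
- arm.place_of(label, picture): "centre" ([column, row] as shares, 0 to 1, of the picture: columns of its width, rows of its height: a listed point, or the origin of a listed thing).
The state is a dict: "clock": time; "joints": joint angles; "dq": joint speeds; "joint_efforts": joint torques, N m; "position": TCP position; "ee_rot": TCP orientation; "force": force on the tool from outside, world axes, zero at the start; "ft_torque": the same for the moment, N m; "width": opening from 0.0 (shut) to 1.0 (fully open); "gripper_force": force on a finger pad.
Only numpy, scipy, OpenCV 4.12 (cv2) and the standard library are available. Lean on these libraries where they do the work, as an engineer would, in place of code of your own. Each camera call takes 0.05 s, during which the arm holds its last target. There are 200 camera calls.

TASK

The nickel check disc has slid off its seat inside the grey check-source box. With a fingertip push the bolt on the side of the box all the way back, then flip the lid by its front lip right over past upright so that it rests open by itself, and then push the disc along its guides fully home against the end stop. Nothing is to be picked up: the disc slides on the floor of the box and is never lifted, and the things lying around stay where they are; leave the lid open for the probe.

Things in the scene. Friction and masses are not known exactly. Their poses are not given: they have to be found in the camera images.
- check_box: Low grey box of sheet metal, fixed to the bench. Origin: centre of its underside on the bench; z up, x from its open front to the hinge at the back, y to the left seen from its front. Floor 8 mm above the bench (base flange x -54 to 50, y -60 to 60 mm). Side walls (outside y = +-50 mm) and back wall (outside x = 45) reach z = 44 mm; the lid's apron closes the front. Place and yaw vary.
- lid (a joint): Lid hinge, rad: 0 shut, 2.0 open, leaning 25 degrees past upright on its stop. Its weight shuts it below about 1.62 and holds it open above; it swings freely, some 1.3 N at the lip lifts it. L-shaped aluminium lid, 0.22 kg: plate 4 mm thick, 102 mm wide, 122 mm from hinge to lip edge; an apron 34 mm deep hangs under it 94 to 98 mm from the hinge and closes the box's front. Held shut by the bolt.
- lid_lip (a point): Middle of the axis of the lid's rolled front edge (6 mm thick, 98 mm long); moves with the lid; shut: x -72, y 0, z 46 mm in the box's frame. The 24 mm of lid before the apron are an overhanging pull lip; its underside is 44 mm (rolled edge 43) above the bench when shut, so a closed fingertip tilted some 40 degrees, pointing down and towards the hinge, fits under it.
- lid_hinge (a point): Middle of the lid's hinge axis, which lies along the box's y: x 47, y 0, z 46 mm in the box's frame. Open, the lid stands behind this line, its apron pointing forward from it some 130 to 150 mm above the bench: keep the gripper's wide side across the box when working inside.
- bolt (a joint): Slide bolt, m: 0 = shut (its flat tongue lies over the lug on the lid's side), grows as it slides towards the hinge (box +x) to 0.022 fully back; from 0.015 on the lid is free. Slides with about 1.5 N of friction and stays where it is left.
- bolt_post (a point): Centre of the top of the bolt's upright steel post (12 mm thick, head 15 mm; stands free from 53 to 70 mm above the bench); moves with the bolt. With the bolt shut it is at x = -16, y = -68, z = 70 mm in the box's frame.
- check_disc: Nickel check disc, a shallow round dish 49 mm across, 9 mm high, 30 g, flat on the floor of the box between the guide rails, at first out of sight under the shut lid and 18 to 30 mm in front of its seat. Origin: centre of its underside.
- seat (a point): Where the centre of the disc's underside lies when the disc touches the end stop: on the box's floor, x 12, y 0, z 8 mm in the box's frame. White guide rails 8 mm high, inner faces at y = +-27.5 mm, run along x from the front (x -44) to the white end stop, face at x = 36.5 mm.
- tweezers: Steel tweezers, 113 mm long, lying left of the box. Origin: centre of its underside. Bystander, not to be moved.
- side_cutter: Small pliers with blue handles, 116 mm long, 11 mm high, behind the box by the right edge. Origin: centre of its underside. Bystander, not to be moved.
- coax_adapter: Metal coax adapter, 34 mm long, 14 mm thick, lying in front of the box, left of its middle. Origin: centre of its underside. Bystander, not to be moved.
- flux_bottle: Amber bottle with white cap, 37 mm across, 94 mm high, farther back by the right edge. Origin: centre of its underside. Bystander, not to be moved.
- note_pad: Pad of notes, 70 x 76 x 10 mm, at the back left. Origin: centre of its underside. Bystander, not to be moved.
- pen_grip: Pen, 138 mm long, 13 mm thick, at the back left. Origin: centre of its underside. Bystander, not to be moved.

How it is judged:
On the way, in this order (a step that is already met when the one before it is completed fails the run):
1. the bolt is pushed back, clear of the lid's lug (value of joint bolt above 0.016 m and value of joint lid below 0.15 rad), for 0.1 s.
2. the lid has gone over and rests open by itself, untouched (value of joint lid above 1.85 rad and contact force between each of the arm, the fingers and lid below 0.2 N), for 0.2 s.
3. the disc is home against the end stop (horizontal distance between check_disc and seat below 0.0035 m and z of check_disc in the frame of check_box below 0.0105 m and angle between check_disc's own z axis and vertical below 0.06 rad), for 0.1 s.
At the end, for the whole second after the job is handed in: The lid rests open beyond 1.85 rad, the bolt is back (more than 16 mm), and the disc lies flat on the box's floor with its centre within 3.5 mm of the seat, at rest; no bystander has moved more than 12 mm (all of step 3 and value of joint lid above 1.85 rad and value of joint bolt above 0.016 m and linear speed of check_disc below 0.01 m/s); the robot touches nothing.
It fails at once if the disc is lifted off the floor of the box (z of check_disc in the frame of check_box above 0.014 m).
It fails at once if a bystander is moved more than 12 mm (distance of any of tweezers, coax_adapter, side_cutter, flux_bottle, note_pad, pen_grip from where it was at the start of the episode above 0.012 m).
It also fails if it takes over 58 s, if anything falls off the work surface, if the arm or the gripper's body presses on something with over 40 N, if the wrist force passes 120 N, or if a joint passes its speed limit or range.

## Working session

There is one attempt and no reset: what is moved stays moved. The work goes in short steps, Python scripts to look and compute and a tool call to move; the robot and the scene stay as the last step left them, time stands still between calls to the robot, and variables do not carry over. Pictures are saved under pics/ and viewed, at most 10 in all, crops included, and the job is handed in when it is done.

Besides the shell and the picture viewer there is one more tool, called after "Emit:" by a JSON object that holds its "op" and its "data". carry_out: Moves the arm, as the interface text tells. Its arguments: {"type":"object","properties":{"claw":{"type":"array","items":{"type":"number"}},"delta_pos":{"type":"array","items":{"type":"array","items":{"type":"number"}}},"angular":{"type":"array","items":{"type":"array","items":{"type":"number"}}},"force":{"type":"number"}},"required":["claw","delta_pos","angular"]}

```bash
ls; mkdir -p pics; cat > h.py <<'E'
import numpy as np, cv2
from cell import arm
from scipy.spatial.transform import Rotation as R
def ray(p,c):
    u=np.array([c[0]*640,c[1]*400,1.]); d=p["T"][:3,:3]@np.linalg.solve(p["mtx"],u); return p["T"][:3,3],d
def atz(p,c,z):
    o,d=ray(p,c); return o+d*(z-o[2])/d[2]
def proj(p,X):
    q=np.linalg.inv(p["T"])@np.append(X,1); q=p["mtx"]@q[:3]; return q[:2]/q[2]
def tri(ps,cs):
    A=np.zeros((3,3));b=np.zeros(3)
    for p,c in zip(ps,cs):
        o,d=ray(p,c); d=d/np.linalg.norm(d); M=np.eye(3)-np.outer(d,d); A+=M;b+=M@o
    return np.linalg.solve(A,b)
def save(p,n): cv2.imwrite("pics/"+n,cv2.cvtColor(p["frame"],cv2.COLOR_RGB2BGR))
E
python3 - <<'E'
from h import *
np.set_printoptions(precision=4,suppress=True)
P={n:arm.get_image(n) for n in("scene","top")}
for n in P: save(P[n],n+"0.png"); print(n,P[n]["T"][:3,3])
Z=dict(check_box=0,lid_lip=.046,lid_hinge=.046,bolt_post=.070,tweezers=0,side_cutter=0,coax_adapter=0,flux_bottle=0,note_pad=0,pen_grip=0)
for l,z in Z.items():
    for n in P:
        r=arm.place_of(l,P[n])
        for q in r[:2]: print(l,n,round(q["conf"],2),np.array(q["centre"])*[640,400],atz(P[n],q["centre"],z))
s=arm.observe(); print(s["clock"],s["position"],s["ee_rot"],s["width"])
E
```

```text
pics
scene [1.1776 0.2917 1.126 ]
top [ 0.2654 -0.0327  1.4331]
check_box scene 0.98 [291.392 162.48 ] [ 0.423  -0.1859  0.    ]
check_box top 0.77 [373.376 241.   ] [ 0.4333 -0.1751  0.    ]
lid_lip scene 0.7 [279.296 136.08 ] [ 0.3879 -0.2448  0.046 ]
bolt_post scene 0.55 [268.992 152.8  ] [ 0.4708 -0.2262  0.07  ]
bolt_post top 0.59 [395.712 219.   ] [ 0.4839 -0.2282  0.07  ]
tweezers scene 0.59 [315.584 156.88 ] [ 0.371  -0.1354  0.    ]
tweezers top 0.54 [360.704 266.88 ] [ 0.362  -0.1395  0.    ]
side_cutter scene 0.64 [223.104 202.32 ] [ 0.6314 -0.2775  0.    ]
side_cutter top 0.53 [409.6 170.4] [ 0.6348 -0.2807  0.    ]
coax_adapter top 0.53 [396.48 274.  ] [ 0.3432 -0.2369  0.    ]
flux_bottle scene 0.55 [196.608 226.2  ] [ 0.7271 -0.2947  0.    ]
note_pad scene 0.6 [340.8 270.8] [0.6584 0.0935 0.    ]
note_pad top 0.7 [278.976 165.52 ] [ 0.6471  0.0901 -0.    ]
pen_grip scene 0.7 [378.816 293.12 ] [0.6667 0.2011 0.    ]
pen_grip top 0.67 [239.488 161.68 ] [0.6577 0.2027 0.    ]
pen_grip top 0.45 [369.472 238.4  ] [ 0.4404 -0.1644  0.    ]
1.1 [ 0.279  -0.5593  0.2268] [ 3.0578  0.7203 -0.    ] 1.0028147891418815
```

```bash
python3 - <<'E'
import cv2,numpy as np
a=cv2.imread("pics/scene0.png")[90:250,180:380]; b=cv2.imread("pics/top0.png")[150:310,300:460]
cv2.imwrite("pics/c1.png",cv2.resize(a,None,fx=4,fy=3.75,interpolation=cv2.INTER_CUBIC)[:600])
cv2.imwrite("pics/c2.png",cv2.resize(b,None,fx=3.75,fy=3.75,interpolation=cv2.INTER_CUBIC))
E
```

```text
(no output)
```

View pics/c1.png

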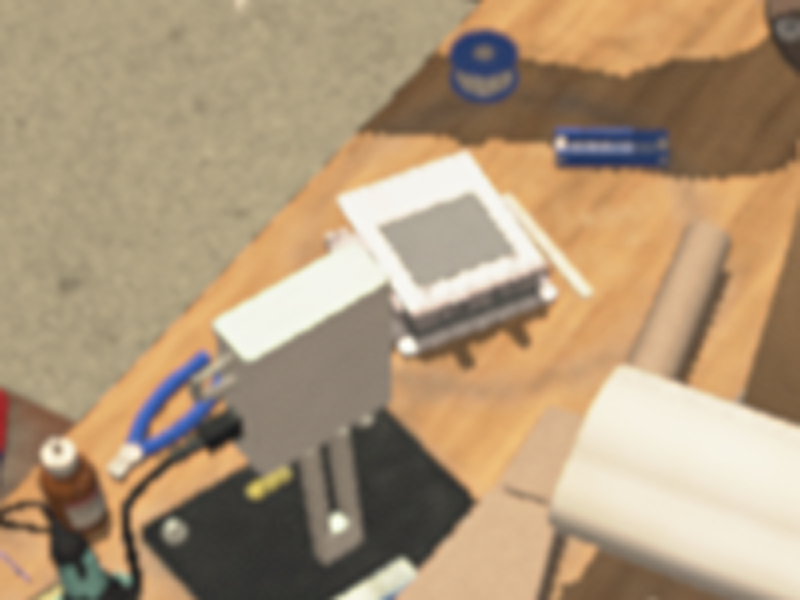

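View pics/c2.png

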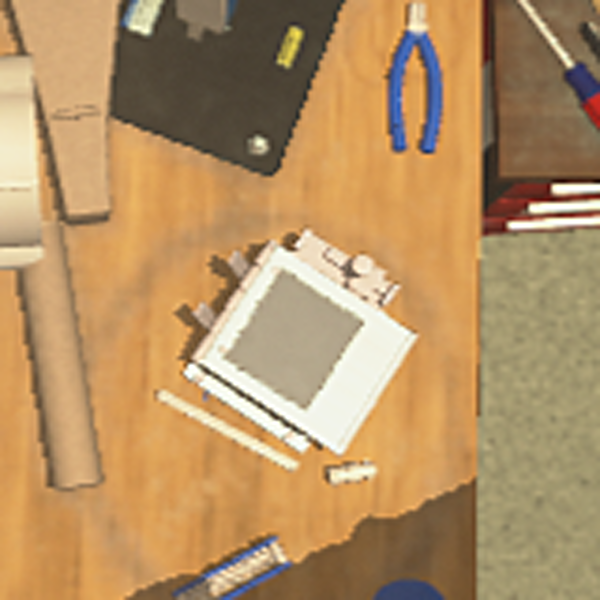

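```bash
cat >> h.py <<'E'
def b2w(X,pose):
    x,y,t=pose; c,s=np.cos(t),np.sin(t); X=np.asarray(X,float)
    return np.array([x+c*X[0]-s*X[1],y+s*X[0]+c*X[1],X[2]])
E
python3 - <<'E'
from h import *
from scipy.optimize import minimize
np.set_printoptions(precision=4,suppress=True)
P={n:arm.get_image(n) for n in("scene","top")}
M={}
for n in P:
    r=arm.trace("lid",P[n]); print(n,[(round(q["conf"],2),q["region"].sum()) for q in r])
    if r: M[n]=r[0]["region"]
cor=[(-.075,-.051,.048),(-.075,.051,.048),(.047,.051,.048),(.047,-.051,.048)]
low=[(-.049,.051,.014),(-.049,-.051,.014)]
def sil(p,pose):
    q=np.array([proj(p,b2w(X,pose)) for X in cor]); m=np.zeros((1600,2560),np.uint8)
    cv2.fillConvexPoly(m,np.round(q*4).astype(np.int32),1); return cv2.resize(m.astype(np.float32),(640,400),interpolation=cv2.INTER_AREA)
def cost(v,ns):
    pose=v*[.001,.001,.01]; return sum(np.abs(sil(P[n],pose)-M[n]).sum()/M[n].sum() for n in ns)
for ns in (["top"],["scene"],["top","scene"]):
    if not all(n in M for n in ns): continue
    b=min((minimize(cost,[430,-180,a],args=(ns,),method="Nelder-Mead",options=dict(initial_simplex=np.array([[430,-180,a],[440,-180,a],[430,-170,a],[430,-180,a+8]]))) for a in(96,104)),key=lambda r:r.fun); print(ns,b.x,b.fun)
pose=b.x*[.001,.001,.01]; np.save("pose.npy",pose)
for n in P:
    k=2
    im=cv2.resize(cv2.cvtColor(P[n]["frame"],cv2.COLOR_RGB2BGR),None,fx=2,fy=2)
    q=np.array([proj(P[n],b2w(X,pose)) for X in cor])*2
    cv2.polylines(im,[q.astype(np.int32)],True,(0,0,255),1)
    cv2.circle(im,tuple(int(v*2) for v in proj(P[n],b2w((-.016,-.068,.07),pose))),3,(0,255,0),1)
    fl=np.array([proj(P[n],b2w(X,pose)) for X in[(-.054,-.06,0),(-.054,.06,0),(.05,.06,0),(.05,-.06,0)]])*2
    cv2.polylines(im,[fl.astype(np.int32)],True,(255,0,0),1)
    cv2.imwrite("pics/o_%s.png"%n, im[150:750,200:1000])
E
```

```text
scene [(0.78, np.int64(1263))]
top [(0.76, np.int64(1801))]
['top'] [ 431.8931 -181.3256   98.2719] 0.05944614103275958
['scene'] [ 430.4751 -178.7767   96.9372] 0.05096991290577989
['top', 'scene'] [ 431.2054 -180.1221   97.3749] 0.13156391188496935
```

View pics/o_top.png

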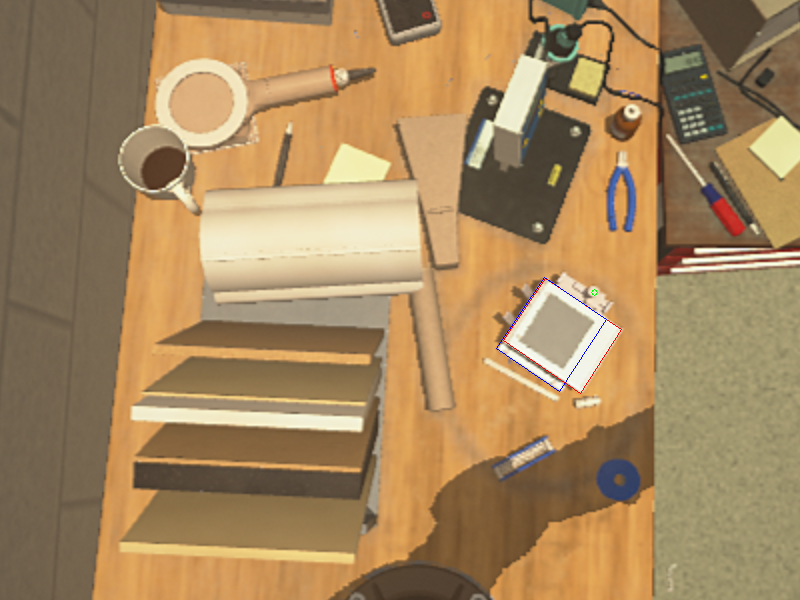

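View pics/o_scene.png

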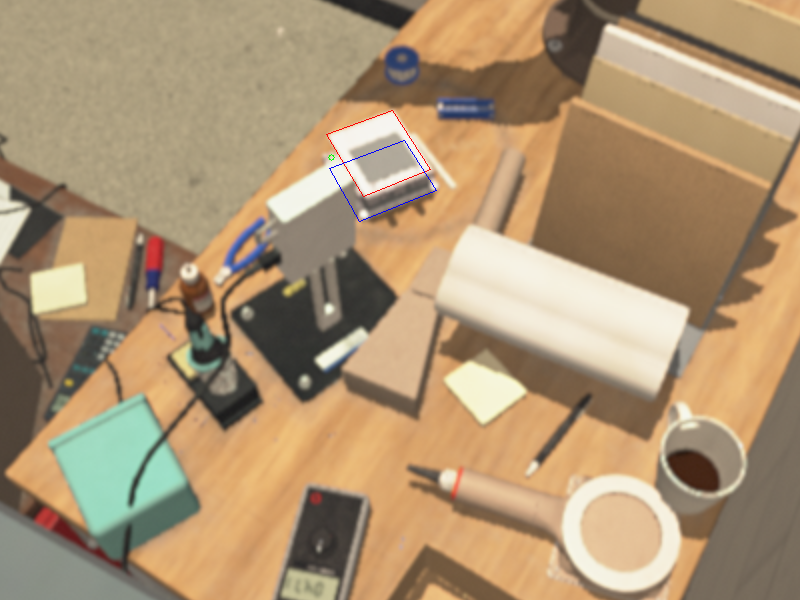

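Emit:
{"op": "carry_out", "data": {"claw": [0,0,0,0,0,0,0,0,0,0,0,0,0,0,0], "delta_pos": [[0,0,0],[0,0,0],[0,0,0],[0,0,0],[3.5,-0.17,1],[3.5,-0.17,1],[3.5,-0.17,1],[3.5,-0.17,1],[3.5,-0.17,1],[3.5,-0.17,1],[3.5,-0.17,1],[3.5,-0.17,1],[3.5,-0.17,1],[3.5,-0.17,1],[0,0,0]], "angular": [[0,0,-0.128],[0,0,-0.128],[0,0,-0.128],[0,0,-0.127],[0,0,0],[0,0,0],[0,0,0],[0,0,0],[0,0,0],[0,0,0],[0,0,0],[0,0,0],[0,0,0],[0,0,0],[0,0,0]], "force": 20}}

```text
clock: 2.8
position: [0.4641, -0.2548, 0.1258]
ee_rot: [-2.769, -1.479, -0.003]
force: [-0.6, -0.3, 0.3]
width: 0.005
gripper_force: 0.0
```

```bash
cat >> h.py <<'E'
def st():
    pose=np.load("pose.npy"); s=arm.observe(); p=s["position"]; t=pose[2]
    B=R.from_euler("z",t); b=B.inv().apply(np.array(p)-[pose[0],pose[1],0])
    A=(B.inv()*R.from_rotvec(s["ee_rot"])).as_matrix()
    print("t",s["clock"],"box mm",np.round(b*1000,1),"tool x,z in box",np.round(A[:,0],3),np.round(A[:,2],3),"F box",np.round(B.inv().apply(s["force"]),1),"w",round(s["width"],3))
    return b,A
E
python3 - <<'E'
from h import *
st(); p=arm.get_image("top"); save(p,"t1.png")
pose=np.load("pose.npy")
for n in("top","scene"):
    p=arm.get_image(n); r=arm.place_of("bolt_post",p)
    for q in r[:1]:
        w=atz(p,q["centre"],.07); d=w-[pose[0],pose[1],0]; print(n,q["conf"],R.from_euler("z",pose[2]).inv().apply(d))
E
```

```text
t 2.8 box mm [-43.2 -69.2 125.8] tool x,z in box [1.    0.007 0.003] [ 0.003  0.001 -1.   ] F box [-0.6  0.3  0.3] w 0.005
top 0.51 [-0.01320478 -0.07295205  0.07      ]
scene 0.43 [-0.0180113  -0.05977786  0.07      ]
```

Emit:
{"op": "carry_out", "data": {"claw": [0,0,0,0,0,0,0,0,0,0], "delta_pos": [[-0.7,0,2.3],[0,0,2.2],[0,0,2.2],[0,0,0],[0.5,0,0],[0.5,0,0],[0.5,0,0],[0.4,0,0],[0.3,0,0],[0,0,0]], "angular": [[0,0,0],[0,0,0],[0,0,0],[0,0,0],[0,0,0],[0,0,0],[0,0,0],[0,0,0],[0,0,0],[0,0,0]]}}

```text
clock: 4.05
position: [0.4707, -0.2473, 0.06]
ee_rot: [2.776, 1.471, 0.001]
force: [0.3, -0.7, -0.4]
width: 0.001
gripper_force: 0.0
```

```bash
python3 -c "
from h import *
st()"
```

```text
t 4.05 box mm [-33.4 -70.4  60. ] tool x,z in box [1.    0.001 0.   ] [ 0. -0. -1.] F box [-0.4 -0.6 -0.4] w 0.001
```

Emit:
{"op": "carry_out", "data": {"claw": [0,0,0,0,0,0], "delta_pos": [[0.3,0,0],[0.3,0,0],[0.3,0,0],[0.3,0,0],[0,0,0],[0,0,0]], "angular": [[0,0,0],[0,0,0],[0,0,0],[0,0,0],[0,0,0],[0,0,0]]}}

```text
clock: 4.65
position: [0.4771, -0.2377, 0.0597]
ee_rot: [-2.776, -1.47, -0.0]
force: [0.3, 0.0, -0.7]
width: 0.006
gripper_force: 0.0
```

```bash
python3 -c "
from h import *
st()"
```

```text
t 4.65 box mm [-21.8 -70.3  59.7] tool x,z in box [1. 0. 0.] [ 0. -0. -1.] F box [ 0.2 -0.3 -0.7] w 0.006
```

Emit:
{"op": "carry_out", "data": {"claw": [0,0,0], "delta_pos": [[0.3,0,0],[0.3,0,0],[0.2,0,0]], "angular": [[0,0,0],[0,0,0],[0,0,0]]}}

```text
clock: 4.95
position: [0.4815, -0.2311, 0.0597]
ee_rot: [-2.776, -1.47, 0.0]
force: [-0.7, -1.5, 0.1]
width: 0.005
gripper_force: 0.8
```

```bash
python3 - <<'E'
from h import *
st(); a=arm.get_image("top"); b=arm.get_image("scene")
pose=np.load("pose.npy")
for p in(a,b):
    r=arm.place_of("bolt_post",p)
    for q in r[:1]:
        w=atz(p,q["centre"],.07); d=w-[pose[0],pose[1],0]; print(q["conf"],R.from_euler("z",pose[2]).inv().apply(d))
im=np.vstack([np.hstack([cv2.resize(cv2.cvtColor(p["frame"][r0:r0+90,c0:c0+90],cv2.COLOR_RGB2BGR),None,fx=4.4,fy=4.4,interpolation=cv2.INTER_CUBIC) for p,r0,c0 in((a,175,345),(b,100,230))])])
cv2.imwrite("pics/b1.png",im)
E
```

```text
t 4.95 box mm [-13.9 -70.2  59.7] tool x,z in box [ 1.  0. -0.] [-0.  0. -1.] F box [-1.7 -0.3  0.1] w 0.005
```

View pics/b1.png

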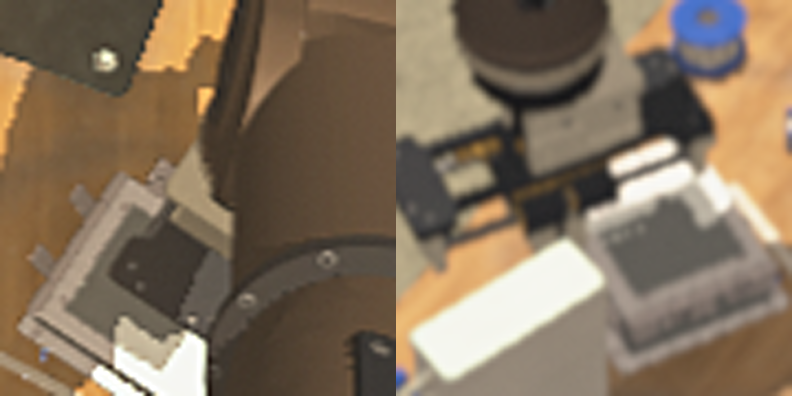

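Emit:
{"op": "carry_out", "data": {"claw": [0,0,0,0], "delta_pos": [[0.2,0,0],[0.2,0,0],[0.2,0,0],[0.2,0,0]], "angular": [[0,0,0],[0,0,0],[0,0,0],[0,0,0]]}}

```text
clock: 5.55
position: [0.4834, -0.228, 0.0596]
ee_rot: [2.778, 1.465, -0.008]
force: [-9.9, -14.8, 4.4]
width: 0.003
gripper_force: 8.8
```

```bash
python3 -c "
from h import *
st()"
```

```text
t 5.55 box mm [-10.2 -70.   59.6] tool x,z in box [ 1.    -0.003 -0.005] [-0.005  0.001 -1.   ] F box [-17.8  -0.1   4.4] w 0.003
```

Emit:
{"op": "carry_out", "data": {"claw": [0,0,0,0,0,0,0,0,0,0,0], "delta_pos": [[-1,0,0],[-2,0,0],[-2,0,0],[-3,-1.9,-3],[-3,-1.9,-3],[-3,-2,-3],[0,0,0],[0,0,0],[0,0,0],[0,0,0],[0,0,0]], "angular": [[0,0,0],[0,0,0],[0,0,0],[0,0,0],[0,0,0],[0,0,0],[0,0.14,0],[0,0.14,0],[0,0.14,0],[0,0.14,0],[0,0.14,0]]}}

```text
clock: 6.65
position: [0.3598, -0.3092, 0.1509]
ee_rot: [-2.371, -1.255, -0.875]
force: [0.1, 0.1, -0.9]
width: 0.004
gripper_force: 0.0
```

```bash
python3 - <<'E'
from h import *
st(); a=arm.get_image("top"); b=arm.get_image("scene")
pose=np.load("pose.npy")
for p in(a,b):
    for l,z in(("bolt_post",.07),("lid_lip",.046)):
        for q in arm.place_of(l,p)[:1]:
            d=atz(p,q["centre"],z)-[pose[0],pose[1],0]; print(l,q["conf"],R.from_euler("z",pose[2]).inv().apply(d))
cv2.imwrite("pics/b2.png",np.hstack([cv2.resize(cv2.cvtColor(p["frame"][r0:r0+90,c0:c0+90],cv2.COLOR_RGB2BGR),None,fx=4.4,fy=4.4,interpolation=cv2.INTER_CUBIC) for p,r0,c0 in((a,195,345),(b,100,230))]))
E
```

```text
t 6.65 box mm [-146.9  -13.5  150.9] tool x,z in box [0.762 0.002 0.648] [ 0.648 -0.004 -0.762] F box [ 0.2 -0.1 -0.9] w 0.004
bolt_post 0.62 [ 0.00980321 -0.07381427  0.07      ]
lid_lip 0.81 [-0.07425105 -0.004972    0.046     ]
lid_lip 0.93 [-0.06540829 -0.00293105  0.046     ]
```

View pics/b2.png

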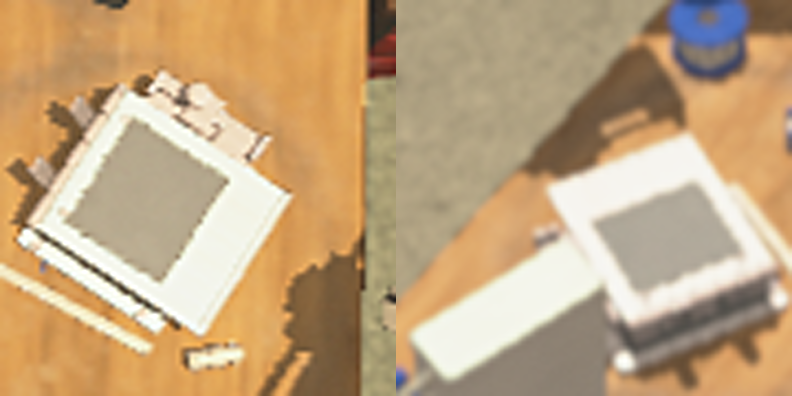

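Emit:
{"op": "carry_out", "data": {"claw": [0,0,0,0,0,0,0,0], "delta_pos": [[-1.3,0,3.2],[-1.3,0,3.2],[-1.3,0,3.2],[-1.3,0,3.1],[0,0,0],[0.8,0,0.65],[0.8,0,0.65],[0,0,0]], "angular": [[0,0,0],[0,0,0],[0,0,0],[0,0,0],[0,0,0],[0,0,0],[0,0,0],[0,0,0]]}}

```text
clock: 7.75
position: [0.3959, -0.2547, 0.0214]
ee_rot: [-2.37, -1.26, -0.867]
force: [0.3, -0.2, 0.3]
width: 0.001
gripper_force: 0.0
```

```bash
python3 - <<'E'
from h import *
st()
E
```

```text
t 7.75 box mm [-81.5 -12.8  21.4] tool x,z in box [0.765 0.004 0.644] [ 0.644 -0.    -0.765] F box [ 0.  -0.4  0.3] w 0.001
```

Emit:
{"op": "carry_out", "data": {"claw": [0,0,0], "delta_pos": [[0.4,0,0.55],[0.5,0,0.5],[0,0,0]], "angular": [[0,0,0],[0,0,0],[0,0,0]]}}

```text
clock: 8.05
position: [0.4026, -0.2437, 0.0176]
ee_rot: [-2.37, -1.257, -0.866]
force: [0.7, -0.7, 0.4]
width: 0.004
gripper_force: 0.0
```

```bash
python3 - <<'E'
from h import *
b,A=st()
C=b*1000+9.5*A[:,0]; h=np.array([47,0,46]); v=C-h; r=np.hypot(v[0],v[2]); a0=np.arctan2(v[2],-v[0]); print(C,r,np.degrees(a0))
prev=v
for k in range(1,29):
    a=a0+(np.radians(101)-a0)*k/28; n=np.array([-r*np.cos(a),v[1],r*np.sin(a)]); d=A.T@(n-prev)/10; prev=n; print(k,round(np.degrees(a)),np.round(d,2))
E
```

```text
t 8.05 box mm [-68.7 -12.1  17.6] tool x,z in box [0.764 0.001 0.645] [ 0.645  0.001 -0.764] F box [-0.2 -0.9  0.4] w 0.004
[-61.44562874 -12.09332526  23.72903892] 110.70885285795107 -11.6052067590983
1 -8 [ 0.39 -0.   -0.67]
2 -4 [ 0.44  0.   -0.64]
3 0 [ 0.48  0.   -0.61]
4 4 [ 0.53  0.   -0.57]
5 9 [ 0.56  0.   -0.53]
6 13 [ 0.6   0.   -0.49]
7 17 [ 0.63  0.   -0.45]
8 21 [ 0.66  0.   -0.4 ]
9 25 [ 0.69  0.   -0.36]
10 29 [ 0.71  0.   -0.31]
11 33 [ 0.73  0.   -0.26]
12 37 [ 0.75  0.   -0.2 ]
13 41 [ 0.76  0.   -0.15]
14 45 [ 0.77  0.   -0.1 ]
15 49 [ 0.78  0.   -0.04]
16 53 [0.78 0.   0.01]
17 57 [0.77 0.   0.07]
18 61 [0.77 0.   0.12]
19 65 [0.76 0.   0.17]
20 69 [0.74 0.   0.23]
21 73 [0.73 0.   0.28]
22 77 [0.7  0.   0.33]
23 81 [0.68 0.   0.38]
24 85 [0.65 0.   0.42]
25 89 [0.62 0.   0.47]
26 93 [0.59 0.   0.51]
27 97 [0.55 0.   0.55]
28 101 [0.51 0.   0.59]
```

Emit:
{"op": "carry_out", "data": {"claw": [0,0,0,0,0,0,0], "delta_pos": [[0.39,0,-0.67],[0.44,0,-0.64],[0.48,0,-0.61],[0.53,0,-0.57],[0.56,0,-0.53],[0.6,0,-0.49],[0,0,0]], "angular": [[0,0,0],[0,0,0],[0,0,0],[0,0,0],[0,0,0],[0,0,0],[0,0,0]]}}

```text
clock: 8.75
position: [0.4027, -0.2447, 0.0644]
ee_rot: [-2.372, -1.257, -0.866]
force: [-0.5, -0.5, -0.9]
width: 0.006
gripper_force: 0.7
```

```bash
python3 - <<'E'
from h import *
st(); b=arm.get_image("scene"); a=arm.get_image("top")
cv2.imwrite("pics/b3.png",np.hstack([cv2.resize(cv2.cvtColor(p["frame"][r0:r0+90,c0:c0+90],cv2.COLOR_RGB2BGR),None,fx=4.4,fy=4.4,interpolation=cv2.INTER_CUBIC) for p,r0,c0 in((a,195,345),(b,90,230))]))
E
```

```text
t 8.75 box mm [-69.4 -12.7  64.4] tool x,z in box [0.765 0.001 0.644] [ 0.644 -0.001 -0.765] F box [-0.7  0.1 -0.9] w 0.006
```

View pics/b3.png

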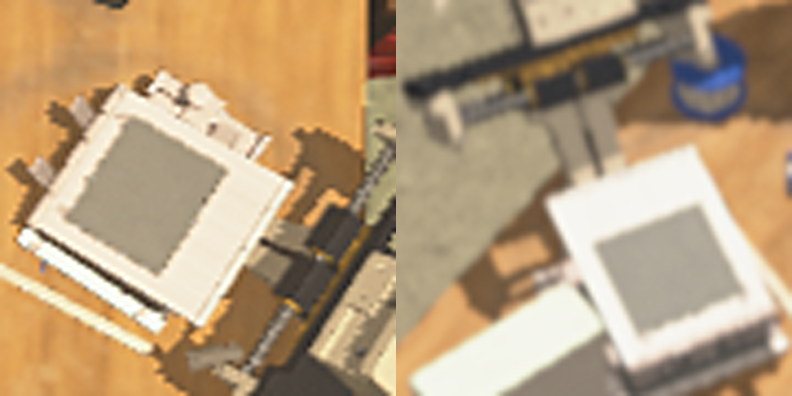

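The fingertip is under the lip (top crop 270,245) and the lid is lifting. I'll continue along the arc.

Emit:
{"op": "carry_out", "data": {"claw": [0,0,0,0,0,0,0,0,0,0,0,0,0,0], "delta_pos": [[0.63,0,-0.45],[0.66,0,-0.4],[0.69,0,-0.36],[0.71,0,-0.31],[0.73,0,-0.26],[0.75,0,-0.2],[0.76,0,-0.15],[0.77,0,-0.1],[0.78,0,-0.04],[0.78,0,0.01],[0.77,0,0.07],[0.77,0,0.12],[0.76,0,0.17],[0.74,0,0.23]], "angular": [[0,0,0],[0,0,0],[0,0,0],[0,0,0],[0,0,0],[0,0,0],[0,0,0],[0,0,0],[0,0,0],[0,0,0],[0,0,0],[0,0,0],[0,0,0],[0,0,0]]}}

```text
clock: 10.25
position: [0.4409, -0.1877, 0.1429]
ee_rot: [-2.371, -1.255, -0.866]
force: [-0.7, -1.1, -1.0]
width: 0.005
gripper_force: 0.3
```

```bash
python3 - <<'E'
from h import *
b,A=st(); C=b*1000+9.5*A[:,0]; v=C-[47,0,46]; print(C,np.hypot(v[0],v[2]),np.degrees(np.arctan2(v[2],-v[0])))
E
```

```text
t 10.25 box mm [ -0.8 -12.3 142.9] tool x,z in box [0.765 0.    0.644] [ 0.644 -0.    -0.765] F box [-1.3  0.  -1. ] w 0.005
[  6.45014079 -12.33202321 148.97682126] 110.67301748146289 68.50664209273786
```

Emit:
{"op": "carry_out", "data": {"claw": [0,0,0,0,0,0,0,0,0,0,0], "delta_pos": [[0.73,0,0.28],[0.7,0,0.33],[0.68,0,0.38],[0.65,0,0.42],[0.62,0,0.47],[0.59,0,0.51],[0.55,0,0.55],[0.51,0,0.59],[0,0,0],[0,0,0],[0,0,0]], "angular": [[0,0,0],[0,0,0],[0,0,0],[0,0,0],[0,0,0],[0,0,0],[0,0,0],[0,0,0],[0,0,0],[0,0,0],[0,0,0]]}}

```text
clock: 11.35
position: [0.4766, -0.1351, 0.1503]
ee_rot: [-2.366, -1.257, -0.87]
force: [-2.8, 4.5, 19.6]
width: 0.006
gripper_force: 9.7
```

```bash
python3 - <<'E'
from h import *
b,A=st(); C=b*1000+9.5*A[:,0]; v=C-[47,0,46]; print(C,np.hypot(v[0],v[2]),np.degrees(np.arctan2(v[2],-v[0])))
E
```

```text
t 11.35 box mm [ 62.8 -12.2 150.3] tool x,z in box [0.762 0.003 0.648] [ 0.648  0.001 -0.762] F box [ 2.1  4.8 19.6] w 0.006
[ 70.0283836  -12.20596261 156.46667354] 112.84144812013594 101.77549328014125
```

Emit:
{"op": "carry_out", "data": {"claw": [0,0,0,0,0,0,0,0], "delta_pos": [[0,0,-0.5],[0,0,-1],[0,0,-3],[0,0,-4],[0,0,-4],[0,0,-3],[0,0,0],[0,0,0]], "angular": [[0,0,0],[0,0,0],[0,0,0],[0,0,0],[0,0,0],[0,0,0],[0,0,0],[0,0,0]]}}

```text
clock: 12.15
position: [0.4187, -0.2207, 0.2665]
ee_rot: [-2.373, -1.255, -0.866]
force: [-0.6, 1.2, -0.4]
width: 0.003
gripper_force: 0.0
```

```bash
python3 - <<'E'
from h import *
st(); b=arm.get_image("scene"); a=arm.get_image("top")
pose=np.load("pose.npy")
for p in(a,b):
    for l,z in(("bolt_post",.07),("check_disc",.008),("lid_lip",.154),("seat",.008)):
        for q in arm.place_of(l,p)[:1]:
            d=atz(p,q["centre"],z)-[pose[0],pose[1],0]; print(l,q["conf"],R.from_euler("z",pose[2]).inv().apply(d))
cv2.imwrite("pics/b4.png",np.hstack([cv2.resize(cv2.cvtColor(p["frame"][r0:r0+90,c0:c0+90],cv2.COLOR_RGB2BGR),None,fx=4.4,fy=4.4,interpolation=cv2.INTER_CUBIC) for p,r0,c0 in((a,195,345),(b,90,230))]))
E
```

```text
t 12.15 box mm [-40.5 -12.5 266.5] tool x,z in box [ 0.765 -0.001  0.644] [ 0.644 -0.001 -0.765] F box [ 0.7  1.2 -0.4] w 0.003
bolt_post 0.71 [-0.00780169  0.01414721  0.07      ]
check_disc 0.56 [-0.00777959  0.00861079  0.008     ]
lid_lip 0.93 [ 0.10154409 -0.0078922   0.154     ]
seat 0.63 [0.00663309 0.00142284 0.008     ]
check_disc 0.53 [-0.07973223  0.03730203  0.008     ]
lid_lip 0.57 [ 0.0935939  -0.00035044  0.154     ]
seat 0.89 [ 0.01196786 -0.00580826  0.008     ]
```

View pics/b4.png

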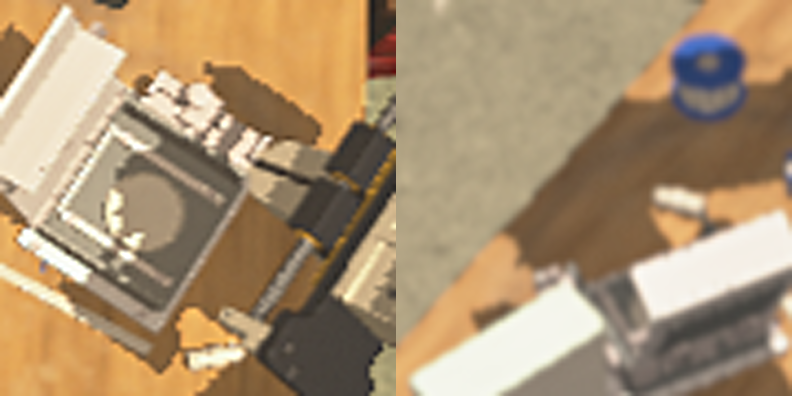

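Emit:
{"op": "carry_out", "data": {"claw": [0,0,0,0,0,0,0,0,0,0,0,0], "delta_pos": [[0,0,0],[0,0,0],[0,0,0],[0,0,0],[0,0,0],[-2.1,-1.2,0],[0,0,4],[0,0,4],[0,0,4],[0,0,4],[0,0,4],[0,0,0]], "angular": [[0,-0.14,0],[0,-0.14,0],[0,-0.14,0],[0,-0.14,0],[0,-0.14,0],[0,0,0],[0,0,0],[0,0,0],[0,0,0],[0,0,0],[0,0,0],[0,0,0]]}}

```text
clock: 13.85
position: [0.3941, -0.2293, 0.0627]
ee_rot: [-2.77, -1.467, 0.007]
force: [-0.8, 1.2, 0.3]
width: 0.007
gripper_force: 0.0
```

```bash
python3 - <<'E'
from h import *
st()
E
```

```text
t 13.85 box mm [-61.5   3.1  62.7] tool x,z in box [ 1.     0.    -0.001] [-0.001  0.008 -1.   ] F box [0.5 1.3 0.3] w 0.007
```

Emit:
{"op": "carry_out", "data": {"claw": [0,0,0,0,0,0,0,0,0,0,0,0,0], "delta_pos": [[0,0.3,2],[0,0,2],[0,0,1.1],[0,0,0],[0.4,0,0],[0.4,0,0],[0.4,0,0],[0.4,0,0],[0.4,0,0],[0.4,0,0],[0.4,0,0],[0.4,0,0],[0.2,0,0]], "angular": [[0,0,0],[0,0,0],[0,0,0],[0,0,0],[0,0,0],[0,0,0],[0,0,0],[0,0,0],[0,0,0],[0,0,0],[0,0,0],[0,0,0],[0,0,0]]}}

```text
clock: 15.15
position: [0.419, -0.204, 0.0155]
ee_rot: [2.776, 1.47, 0.0]
force: [-0.8, -1.0, 1.0]
width: 0.004
gripper_force: 0.4
```

```bash
python3 - <<'E'
from h import *
st()
E
```

```text
t 15.15 box mm [-26.6  -3.3  15.5] tool x,z in box [1. 0. 0.] [ 0. -0. -1.] F box [-1.3  0.1  1. ] w 0.004
```

Emit:
{"op": "carry_out", "data": {"claw": [0,0,0,0], "delta_pos": [[-0.8,-0.2,0],[0,0,0.2],[0,0,0.2],[0,0,0]], "angular": [[0,0,0],[0,0,0],[0,0,0],[0,0,0]]}}

```text
clock: 15.55
position: [0.4123, -0.21, 0.0112]
ee_rot: [-2.777, -1.469, 0.0]
force: [-0.0, 0.5, 0.4]
width: 0.005
gripper_force: 0.0
```

```bash
python3 - <<'E'
from h import *
st(); b=arm.get_image("scene"); a=arm.get_image("top")
cv2.imwrite("pics/b5.png",np.hstack([cv2.resize(cv2.cvtColor(p["frame"][r0:r0+90,c0:c0+90],cv2.COLOR_RGB2BGR),None,fx=4.4,fy=4.4,interpolation=cv2.INTER_CUBIC) for p,r0,c0 in((a,195,345),(b,90,230))]))
E
```

```text
t 15.55 box mm [-35.3  -1.1  11.2] tool x,z in box [ 1. -0. -0.] [-0.  0. -1.] F box [0.4 0.3 0.4] w 0.005
```

View pics/b5.png

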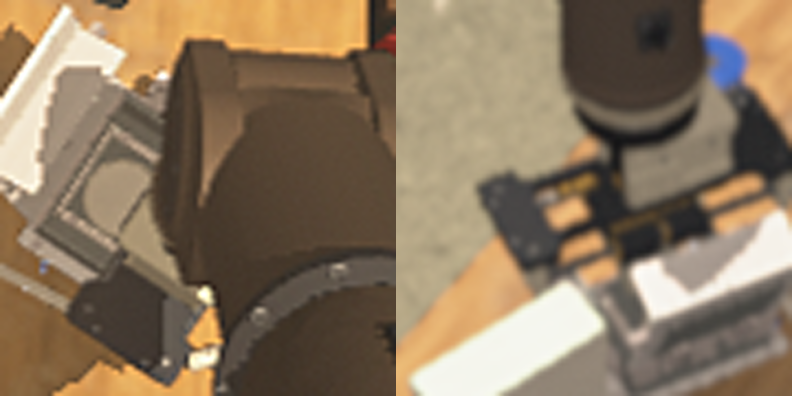

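Emit:
{"op": "carry_out", "data": {"claw": [0,0,0,0,0], "delta_pos": [[0.4,0,0],[0.3,0,0],[0.2,0,0],[0.2,0,0],[0.2,0,0]], "angular": [[0,0,0],[0,0,0],[0,0,0],[0,0,0],[0,0,0]]}}

```text
clock: 16.15
position: [0.4191, -0.1999, 0.0114]
ee_rot: [2.777, 1.469, -0.003]
force: [-4.0, -7.3, 1.7]
width: 0.002
gripper_force: 4.5
```

```bash
python3 - <<'E'
from h import *
st()
E
```

```text
t 16.15 box mm [-23.2  -1.1  11.4] tool x,z in box [ 1.    -0.001 -0.002] [-0.002  0.001 -1.   ] F box [-8.2 -0.8  1.7] w 0.002
```

Emit:
{"op": "carry_out", "data": {"claw": [0,0,0,0,0,0,0,0,0,0], "delta_pos": [[-0.5,0,0],[-1.5,0,0],[-2,0,0],[0,0,-4],[0,0,-4],[-4,0,-4],[-4,0,-4],[-4,0,-3],[-4,0,0],[0,0,0]], "angular": [[0,0,0],[0,0,0],[0,0,0],[0,0,0],[0,0,0],[0,0,0],[0,0,0],[0,0,0],[0,0,0],[0,0,0]]}}

```text
clock: 17.15
position: [0.3091, -0.3619, 0.1931]
ee_rot: [2.78, 1.457, -0.002]
force: [-0.1, -0.2, 0.2]
width: 0.004
gripper_force: 0.0
```

```bash
python3 - <<'E'
from h import *
st(); b=arm.get_image("scene"); a=arm.get_image("top")
pose=np.load("pose.npy"); B=R.from_euler("z",pose[2])
for l,z in(("bolt_post",.07),("check_disc",.008),("lid_lip",.154),("seat",.008)):
    for q in arm.place_of(l,a)[:1]: print(l,q["conf"],B.inv().apply(atz(a,q["centre"],z)-[pose[0],pose[1],0]))
for q in arm.trace("check_disc",a)[:1]: print(q["conf"],q["region"].sum(),B.inv().apply(atz(a,q["centre"],.015)-[pose[0],pose[1],0]))
im=cv2.resize(cv2.cvtColor(a["frame"][195:255,345:425],cv2.COLOR_RGB2BGR),None,fx=9,fy=9,interpolation=cv2.INTER_CUBIC)
c=np.array([proj(a,b2w((.012+.0245*np.cos(t),.0245*np.sin(t),.017),pose)) for t in np.linspace(0,6.28,40)])
cv2.polylines(im,[((c-[345,195]+.0)*9).astype(np.int32)],True,(0,0,255),1)
cv2.imwrite("pics/b6.png",im)
E
```

```text
t 17.15 box mm [-218.9   -1.2  193.1] tool x,z in box [ 1.    -0.008 -0.003] [-0.003 -0.002 -1.   ] F box [-0.2 -0.   0.2] w 0.004
bolt_post 0.53 [ 0.00440084 -0.07204725  0.07      ]
check_disc 0.76 [0.01608771 0.01006759 0.008     ]
lid_lip 0.71 [ 1.06099901e-01 -8.60623713e-05  1.54000000e-01]
seat 0.88 [0.00801568 0.00411375 0.008     ]
0.6 257 [0.01235433 0.00542462 0.015     ]
```

View pics/b6.png

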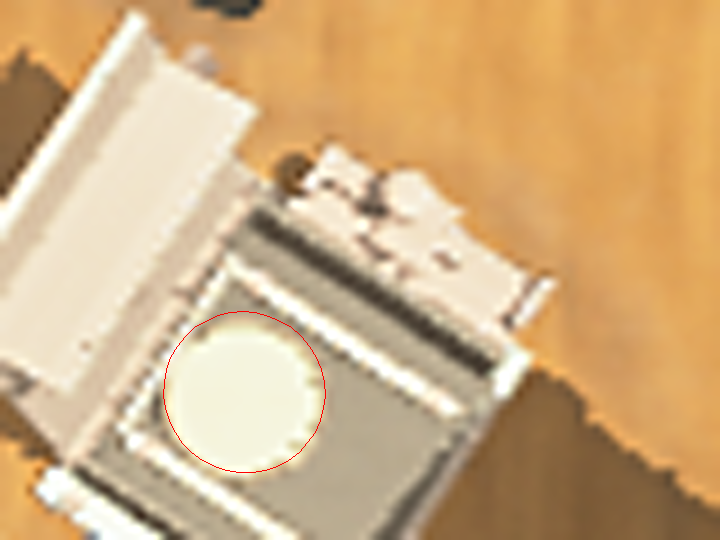

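The disc (centre at about 243,397 in the crop) lies against the end stop between the rails. The lid stands open, the bolt is back, and the arm is clear, so I'm handing in.

```bash
python3 -c "
from cell import arm
print(arm.sign_off())"
```

```text
the job is handed in; nothing more can be done
None
```

I handed the job in at about 17 s of the 58 s allowed: the bolt is fully back, the lid rests open past upright, and the disc is pushed home against its end stop. The hand-in returned no verdict, so this rests on my force readings and the last top picture, and I did not measure whether the bystanders had moved.

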